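Clamp the setting plate in the bench holder

ROBOT

A 7-joint arm with a two-finger parallel gripper is mounted at the origin on the work surface. World frame = base frame: x ahead of the robot, y to its left, z up, the work surface at z = 0. Lengths are in m, angles in rad, forces in N, time in s.
With the tool pointing down it reaches from about 0.425 to 0.925 m from the base axis. Payload 6.8 kg.
Tool frame: the origin (TCP) lies midway between the tips of the shut fingers; the grasp point (between the pads) lies 19 mm behind it; z points along the fingers, y is the direction in which the jaws open and shut (so a half turn about z gives the same grasp; the last joint's range is limited). The gripper opens to 85 mm and grips with 20 to 120 N. Pads are 22 mm wide; open, the fingers measure 114 mm over their backs; the gripper's body (76 mm by 85 mm) begins 54 mm behind the grasp point. The pads swing forward as they close: fully open they stand 13 mm farther back than shut.
Start: joints at [1.048, 0.477, 0.022, 1.555, -0.011, 1.109, -0.083], TCP at [0.272, -0.618, 0.192] pointing down, gripper open.
Joint ranges: [-2.96, 2.96], [-0.34, 2.1], [-1.41, 1.46], [0.24, 2.44], [-1.37, 4.51], [0.17, 1.92], [-2.96, 2.96]. Speed limits (rad/s): [2.39, 2.39, 3.14, 3.14, 3.14, 3.14, 3.14].

INTERFACE

Orientations are given as a unit quaternion [w, x, y, z].
In Python, from station import status, eyes, workorder gives the robot as it stands. The module is installed in compiled form; this text tells all that it offers.
- The arm moves only by the shell command python3 -m jog 'ROWS' [FORCE]. ROWS is text: rows parted by semicolons, each of 7 numbers parted by spaces: the shift along the tool's x, y, z in m, then the turn, a rotation vector about the tool's x, y, z in degrees, then the finger opening in m, from 0 to 0.0854. In form: dx dy dz rx ry rz jaw; .... A call has 1 to 5 rows; each row is the pose to reach, as a shift and turn from the pose commanded when the call began, along the tool's axes at that moment; what a row does not reach only later rows make up. A row lasts 1/10 s, in which the tool goes at most 50 mm and 8.59 degrees, less where a joint would pass 70% of its speed; a pose out of reach is approached as far as the arm can. A call with a gripper value outside its range is refused whole. The fingers move at their own pace and stop on an object; FORCE is the grip in N (left out, the last holds). Time passes only in rows, so rows that repeat a pose let the fingers close. It gives the time, the measured TCP pose, the force and the opening at its end, in the units of the state.
- status.get_obs(): the state, without advancing time (a new reading comes with each control period).
- eyes.read_camera(name): name is "side" or "top"; returns a dict with "image" (400x640x3 uint8, red, green, blue), "intrinsics" (3x3 intrinsics, pixels), "k1" (the pictures are not rectified: a ray, as slopes to the right and down, at radius r is drawn at 1 + k1 r^2 times it, then the intrinsics apply), "position" and "orientation" of the camera in the world. Camera axes: x right, y up, looking along -z (the intrinsics and any distortion apply to the point x, -y, -z); pixel columns grow to the right and rows downward; lengths in m; the calibration is good to about 2 mm. A picture is of the moment at which its call begins. There is no depth.
- workorder.hand_in(): hands the job in, once; it reports no verdict.
The state is a dict: "t": time; "q": joint angles; "joint_vel": joint speeds; "joint_torque": joint torques, N m; "eef_pos": TCP position; "tool_rot": TCP orientation; "contact_force": force on the tool from outside, world axes, zero at the start; "torque": the same for the moment, N m; "gripper_width": opening from 0.0 (shut) to 1.0 (fully open).
Only numpy, scipy, OpenCV 4.12 (cv2) and the standard library are available. Lean on these libraries where they do the work, as an engineer would, in place of code of your own. Each camera call takes 0.05 s, during which the arm holds its last target.

TASK

On the white base stands a low work holder. Slide its movable jaw, the one with the knob on top, along the bed until the round steel setting plate is held snugly between the two jaws, and only then turn the clamp knob clockwise until it is firmly tight, so that the jaw is locked there. Let go, and leave the tweezers, the jar and the loupe beside it where they are.

Things in the scene. Friction and masses are not known exactly. Their poses are not given: they have to be found in the camera images.
- holder: Work holder fixed to the bench: white base 360 x 200 x 12 mm (middle 30 mm to +y of the origin) with an aluminium bed 320 x 90 mm, top 22 mm above the bench. Origin at bench level under the bed's middle; x along the bed, z up. Fixed jaw at the -x end: 70 mm wide, top 52 mm above the bench, face at x = -103 mm. The sliding jaw closes to -x; behind it the bed is bare to x = +160 mm.
- seat (a point): Point on the bed's top where the middle of the setting plate's underside lies when the plate touches the fixed jaw on the bed's middle line (holder x = -75, y = 0, z = 22 mm); axes as the holder's.
- jaw (a joint): Slide of the movable jaw, m: 0 fully open, grows as it closes to the fixed jaw (holder -x). It starts at 0 to 0.038, reads 0.075 with the plate held between the jaws, and ends at 0.085 with no plate. With the knob loose it slides at about 3 N and stays where it is left; with the knob tight it holds against 20 N.
- jaw_face (a point): Middle of the closing face of the movable jaw, 18 mm above the bed; axes as the holder's (the jaw closes to -x). The jaw is a dark steel block 50 mm long, 70 mm wide, its top 56 mm above the bench.
- jaw_back (a point): Middle of the back face of the movable jaw, 18 mm above the bed (40 mm above the bench): push here towards the holder's -x. Axes as the holder's.
- knob (a joint): Clamp knob on the movable jaw, rad: grows clockwise seen from above. 0 is fully loose (bar along the bed); it bites from 0.9, is tight from 1.2 and stops at 1.5 (bar nearly across the bed). It starts loose, at 0.1 to 0.5, takes about 0.1 N m, rising to 0.2 N m as it bites, and stays where it is left.
- knob_grip (a point): Grip point of the clamp knob, on its axis 84 mm above the bench: a black upright bar 54 mm long, 13 mm thick, 68 to 94 mm above the bench, on a round collar 30 mm across (64 to 70 mm). It travels with the jaw. Its x axis runs along the bar and turns with the knob; z is up.
- plate: The setting plate: a loose steel disc 56 mm across, 24 mm high, 0.2 to 0.5 kg, with a slot and small brass pins on its upper face, standing on the bed between the jaws. Origin at the centre of its underside.
- tweezers: Steel tweezers 125 mm long lying flat on the white base beside the bed, on the holder's +y side; a bystander. Origin under their middle, x along them.
- jar: Amber jar with black lid, 52 mm across, 60 mm high; a bystander. Origin under its middle.
- loupe: Black eye loupe 42 mm across, 36 mm high; a bystander. Origin under its middle.
There are look-alikes about, which are no part of the job. Leave any red or turquoise look-alike of the plate alone.

How it is judged:
On the way, in this order (a step that is already met when the one before it is completed fails the run):
1. the plate is held between the two jaws while the knob is still loose (value of joint jaw above 0.073 m and x of plate in the frame of seat below 0.002 m and value of joint knob below 0.9 rad), for 0.1 s.
2. the clamp knob is tight (value of joint knob above 1.2 rad), for 0.1 s.
At the end, for the whole second after the job is handed in: The plate stands flat on the bed against the fixed jaw (within 2 mm along the bed, 20 mm to either side of the middle line, upright within 0.06 rad, at rest), the movable jaw closed on it within 2 mm (jaw above 0.073), and the clamp knob tight (above 1.2 rad) (value of joint knob above 1.2 rad and value of joint jaw above 0.073 m and x of plate in the frame of seat between -0.002 and 0.002 m and y of plate in the frame of seat between -0.02 and 0.02 m and z of plate in the frame of seat below 0.003 m and angle between plate's own z axis and vertical below 0.06 rad and linear speed of plate below 0.01 m/s); the robot touches nothing.
It fails at once if the tweezers, the jar or the loupe is moved more than 25 mm (distance of any of tweezers, jar, loupe from where it was at the start of the episode above 0.025 m).
It also fails if it takes over 51 s, if anything falls off the work surface, if the arm or the gripper's body presses on something with over 40 N, if the wrist force passes 120 N, or if a joint passes its speed limit or range.

## Working session

There is one attempt and no reset: what is moved stays moved. The work goes in short steps, Python scripts to look and compute and a shell command to move; the robot and the scene stay as the last step left them, time stands still between calls to the robot, and variables do not carry over. Pictures are saved under pics/ and viewed, and the job is handed in when it is done.

```bash
mkdir -p pics; python3 - <<'E'
from station import status, eyes
import cv2
o=status.get_obs()
print({k:o[k] for k in ("t","eef_pos","tool_rot","contact_force","gripper_width")})
for n in("top","side"):
    c=eyes.read_camera(n); cv2.imwrite(f"pics/{n}0.png",c["image"][:,:,::-1])
    print(n,c["intrinsics"],c["k1"],c["position"],c["orientation"])
E
```

```text
{'t': 0.0, 'eef_pos': array([ 0.27172603, -0.61715004,  0.19073584]), 'tool_rot': array([-8.81773116e-04,  9.78574413e-01,  2.05891429e-01, -2.44765208e-04]), 'contact_force': array([0.83308745, 0.5570075 , 0.26172591]), 'gripper_width': 1.0049001485325968}
top [[400.29466577   0.         319.4287335 ]
 [  0.         400.29466577 187.44815109]
 [  0.           0.           1.        ]] -0.05545492247438461 [ 0.49332149 -0.02353069  0.91361867] [-0.70611065 -0.02893153  0.01954007  0.70724034]
side [[414.46660003   0.         319.39350109]
 [  0.         414.46660003 199.43555022]
 [  0.           0.           1.        ]] -0.02471047041617655 [ 0.47415423 -0.55873073  0.63331026] [ 0.92035366  0.38080444 -0.02651368 -0.08505374]
```

View pics/top0.png

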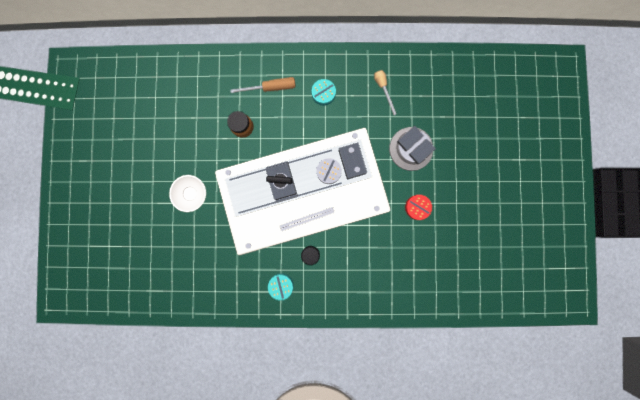

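View pics/side0.png

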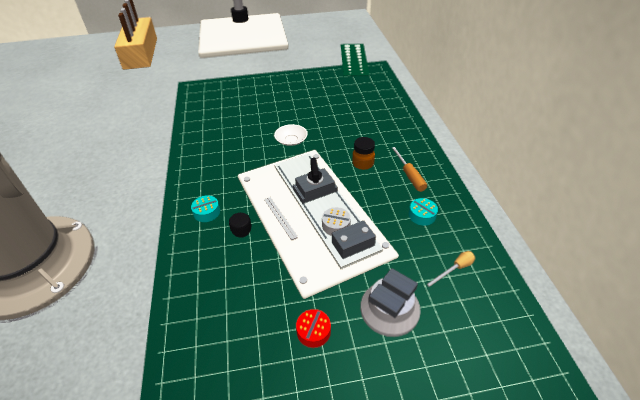

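The top view shows the holder with its fixed jaw on the right at about (352,160), the plate at (329,171), and the sliding jaw and knob at (281,181). The tweezers are at (307,219), the jar at (239,124) and the loupe at (310,255). Next I'll measure these.

```bash
cat > h.py <<'E'
import numpy as np, cv2
from scipy.spatial.transform import Rotation as R
def ray(c,px):
    K=c["intrinsics"]; p=cv2.undistortPoints(np.array([[px]],float),K,np.array([c["k1"],0,0,0,0.]))[0,0]
    # cv2 model: distorted = u*(1+k1 r^2), r undistorted -> same convention
    q=c["orientation"]; d=R.from_quat([q[1],q[2],q[3],q[0]]).apply([p[0],-p[1],-1])
    return np.array(c["position"]),d
def onz(c,px,z):
    o,d=ray(c,px); return o+d*(z-o[2])/d[2]
def tri(c1,p1,c2,p2):
    o1,a=ray(c1,p1);o2,b=ray(c2,p2)
    s=np.linalg.lstsq(np.c_[a,-b],o2-o1,rcond=None)[0]
    x,y=o1+a*s[0],o2+b*s[1]; return (x+y)/2,np.linalg.norm(x-y)
E
python3 - <<'E'
from station import eyes
from h import *
c=eyes.read_camera("top");im=c["image"]
m=((im.min(2)>130)).astype(np.uint8)*255
m=cv2.morphologyEx(m,cv2.MORPH_OPEN,np.ones((5,5)))
m[:100]=0;m[300:]=0
cs,_=cv2.findContours(m,0,2)
k=[x for x in cs if cv2.pointPolygonTest(x,(300.,235.),False)>0][0]
r=cv2.minAreaRect(k);b=cv2.boxPoints(r);print(r)
P=np.array([onz(c,p,.012) for p in b]);print(P.round(4))
for i in range(4):
    d=P[i]-P[i-1];print(np.linalg.norm(d),np.degrees(np.arctan2(d[1],d[0])))
print("mid",P.mean(0))
cr=cv2.resize(im[120:260,205:400,::-1],None,fx=4,fy=4,interpolation=cv2.INTER_CUBIC);cv2.imwrite("pics/topz.png",cr)
s=eyes.read_camera("side")["image"]
cv2.imwrite("pics/sidez.png",cv2.resize(s[140:300,230:405,::-1],None,fx=3.7,fy=3.7,interpolation=cv2.INTER_CUBIC))
E
```

```text
((301.7575378417969, 190.9190673828125), (90.52071380615234, 159.89886474609375), 73.95099639892578)
[[ 0.5968  0.2327  0.012 ]
 [ 0.6972 -0.1183  0.012 ]
 [ 0.4989 -0.1726  0.012 ]
 [ 0.4001  0.1728  0.012 ]]
0.20555992384236424 16.9277248996856
0.365029655126254 -74.02280871562768
0.20563580381467597 -164.67744675510826
0.3592701368575425 105.96271943930776
mid [0.54824877 0.02863906 0.012     ]
```

View pics/topz.png

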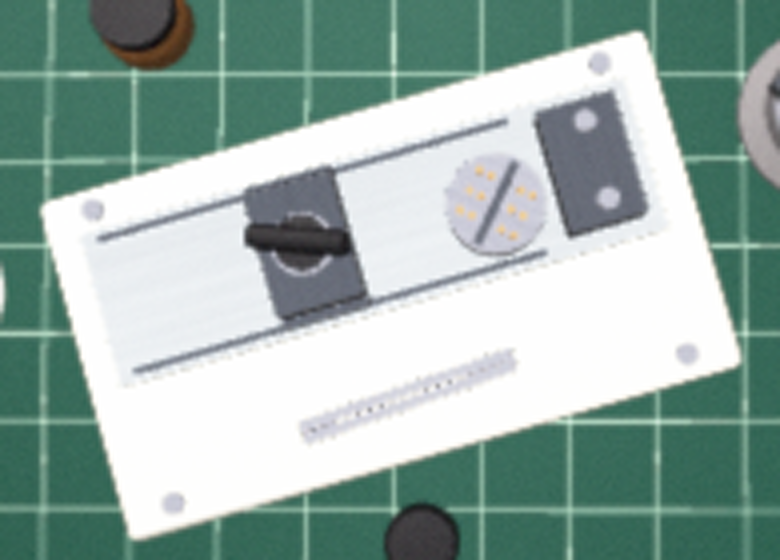

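View pics/sidez.png

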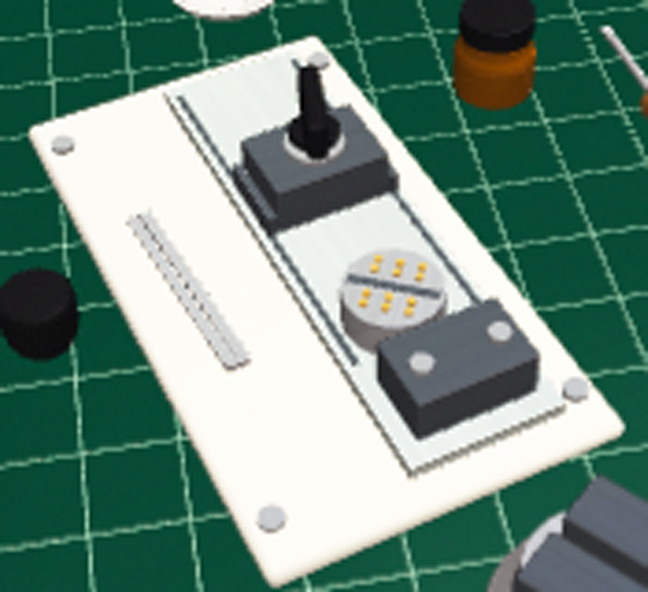

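```bash
cat >> h.py <<'E'
def rel(o,target,xang):
    """row shift (tool axes) and z turn to reach target pos with tool down, tool x at world angle xang deg"""
    q=o["tool_rot"]; r=R.from_quat([q[1],q[2],q[3],q[0]])
    d=r.inv().apply(np.array(target)-o["eef_pos"])
    a=np.radians(xang); T=R.from_matrix(np.c_[[np.cos(a),np.sin(a),0],[np.sin(a),-np.cos(a),0],[0,0,-1]])
    return d,np.degrees((r.inv()*T).as_rotvec())
E
python3 - <<'E'
from station import eyes,status
from h import *
c=eyes.read_camera("top");im=c["image"].astype(int);s=eyes.read_camera("side")
z=lambda x,y:(205+(x+.5)/4-.5,120+(y+.5)/4-.5)
# knob bar: very dark pixels near it
m=(im.max(2)<45).astype(np.uint8)*255; m[:165]=0;m[195:]=0;m[:,:250]=0;m[:,310:]=0
cs,_=cv2.findContours(m,0,2);k=max(cs,key=cv2.contourArea)
print(cv2.minAreaRect(k))
e=[onz(c,z(248,237),.094),onz(c,z(349,242),.094)]
print("bar ends",e,"len",np.linalg.norm(e[0]-e[1]),"ang",np.degrees(np.arctan2(*(e[0]-e[1])[[1,0]])),"mid",(e[0]+e[1])/2)
print("collar",onz(c,z(301,243),.067))
t=z(298,240); ss=(230+311/3.7,140+68/3.7)
print("tri",tri(c,t,s,ss))
p=onz(c,z(495,203),.046);print("plate",p)
jf=[onz(c,z(*q),.056) for q in((334,168),(368,292))];print("jaw face",jf)
ff=[onz(c,z(*q),.052) for q in((535,113),(569,236))];print("fixed face",ff)
for d in(jf,ff): v=d[0]-d[1];print(np.linalg.norm(v),np.degrees(np.arctan2(v[1],v[0])))
a=np.radians(106);ex=np.array([np.cos(a),np.sin(a)])
print("gap",(np.mean(jf,0)-np.mean(ff,0))[:2]@ex)
print(rel(status.get_obs(),[(e[0]+e[1])[0]/2,(e[0]+e[1])[1]/2,.19],86))
E
```

```text
((280.0670166015625, 181.47421264648438), (3.9504663944244385, 22.06812286376953), 87.39744567871094)
bar ends [array([0.56755424, 0.09616109, 0.094     ]), array([0.56483753, 0.04401226, 0.094     ])] len 0.0522195454891387 ang 87.01785594802571 mid [0.56619588 0.07008667 0.094     ]
collar [0.566723   0.07179824 0.067     ]
tri (array([0.56596455, 0.06814689, 0.11189996]), np.float64(0.003227377380229821))
plate [ 0.59015996 -0.0315699   0.046     ]
jaw face [array([0.60829564, 0.05541567, 0.056     ]), array([0.54118293, 0.03682931, 0.056     ])]
fixed face [array([ 0.63859425, -0.05337696,  0.052     ]), array([ 0.57147983, -0.07141422,  0.052     ])]
0.06963884654606875 15.479673017461371
0.06949596143214425 15.043010188373621
gap 0.11266546788165721
(array([ 0.54643048, -0.51080864,  0.00165394]), array([-2.88558540e-02, -1.60798261e-02, -6.22361936e+01]))
```

```bash
python3 -m jog '0.034 -0.032 0 0 0 0 0.05; 0.068 -0.064 0 0 0 0 0.05; 0.102 -0.096 0 0 0 0 0.05; 0.136 -0.128 0 0 0 0 0.05; 0.17 -0.16 0 0 0 0 0.05' 60
python3 -m jog '0.034 -0.032 0 0 0 0 0.05; 0.068 -0.064 0 0 0 0 0.05; 0.102 -0.096 0 0 0 0 0.05; 0.136 -0.128 0 0 0 0 0.05; 0.17 -0.16 0 0 0 0 0.05'
python3 -m jog '0.034 -0.032 0 0 0 0 0.05; 0.068 -0.064 0 0 0 0 0.05; 0.102 -0.096 0 0 0 0 0.05; 0.136 -0.128 0 0 0 0 0.05; 0.17 -0.16 0 0 0 0 0.05'
python3 -m jog '0 0 0 0 0 -8 0.05; 0 0 0 0 0 -16 0.05; 0 0 0 0 0 -24 0.05; 0 0 0 0 0 -32 0.05; 0 0 0 0 0 -40 0.05'
python3 - <<'E'
from station import status
from h import *
o=status.get_obs();print(o["q"],o["eef_pos"],o["gripper_width"]);print(rel(o,[.5663,.0705,.12],86.7))
E
```

```text
t: 0.8
eef_pos: [0.3636, -0.4011, 0.1918]
tool_rot: [0.0, 0.979, 0.206, 0.0]
contact_force: [0.8, 0.3, 0.7]
gripper_width: 0.589
t: 1.3
eef_pos: [0.4547, -0.1862, 0.192]
tool_rot: [0.0, 0.979, 0.206, 0.0]
contact_force: [0.4, -0.8, 0.5]
gripper_width: 0.58
t: 1.8
eef_pos: [0.5459, 0.0287, 0.1919]
tool_rot: [0.0, 0.979, 0.206, 0.0]
contact_force: [1.5, -0.5, -0.1]
gripper_width: 0.586
t: 2.3
eef_pos: [0.5454, 0.027, 0.1917]
tool_rot: [0.0, 0.848, 0.531, 0.0]
contact_force: [0.0, 0.1, 0.2]
gripper_width: 0.581
[ 0.22155263  0.30338023 -0.46699373  1.84030439  0.15726881  1.03415187
 -0.75996667] [0.54535934 0.02700947 0.19172581] 0.5812265413959267
(array([ 0.04827338, -0.00017241,  0.07172295]), array([ 4.96192467e-03,  4.46401196e-03, -2.26069640e+01]))
```

```bash
python3 -m jog '0.024 0 0.01 0 0 -8 0.05; 0.048 0 0.02 0 0 -16 0.05; 0.048 0 0.03 0 0 -22.6 0.05; 0.048 0 0.05 0 0 -22.6 0.05; 0.048 0 0.07 0 0 -22.6 0.05'
python3 - <<'E'
from station import status,eyes
from h import *
o=status.get_obs();print(o["q"],o["eef_pos"]);print(rel(o,[.5663,.0705,.0735],86.7))
im=[eyes.read_camera(n)["image"] for n in("top","side")]
a=cv2.resize(im[0][110:260,190:410],None,fx=2.7,fy=2.7);cv2.imwrite("pics/t1.png",a[:,:,::-1])
cv2.imwrite("pics/s1.png",im[1][:,:,::-1])
E
```

```text
t: 2.8
eef_pos: [0.5669, 0.0702, 0.1213]
tool_rot: [0.0, 0.729, 0.684, 0.0]
contact_force: [-0.2, 0.1, 0.1]
gripper_width: 0.584
[ 0.17956946  0.43657714 -0.5259885   1.84832138  0.26880467  0.92657947
 -0.53178735] [0.56691035 0.07022231 0.12127575]
(array([ 0.00022777, -0.00066209,  0.04777532]), array([ 0.042494  , -0.01280757, -0.32504444]))
```

View pics/t1.png

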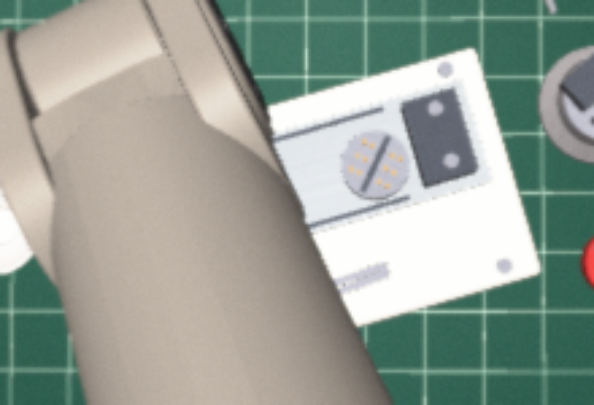

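View pics/s1.png

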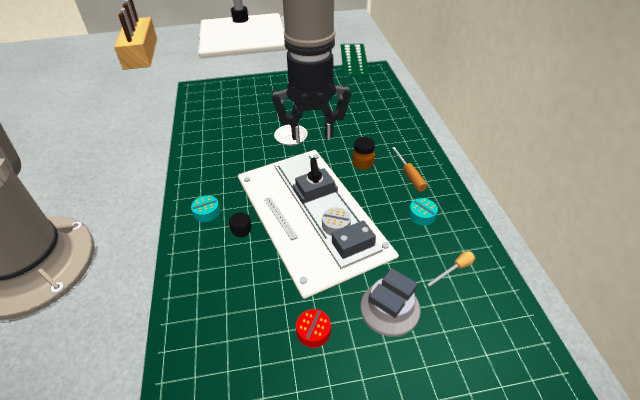

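The top view is blocked by the arm. In the side view the open fingers, at (295,138) and (328,136), straddle the knob at (314,165). I'll lower and grip.

```bash
python3 -m jog '0 0 0.012 0 0 0 0.05; 0 0 0.024 0 0 0 0.05; 0 0 0.036 0 0 0 0.05; 0 0 0.0475 0 0 0 0.05; 0 0 0.0475 0 0 0 0.05'
python3 -m jog '0 0 0 0 0 0 0.03; 0 0 0 0 0 0 0.02; 0 0 0 0 0 0 0.005; 0 0 0 0 0 0 0.005; 0 0 0 0 0 0 0.005' 40
python3 -m jog '0 0 0 0 0 0 0.005; 0 0 0 0 0 0 0.005'
python3 - <<'E'
from station import status,eyes
from h import *
o=status.get_obs();print(o["eef_pos"],o["contact_force"],o["torque"],o["gripper_width"])
im=eyes.read_camera("side")["image"]
cv2.imwrite("pics/s2.png",cv2.resize(im[60:260,230:410,::-1],None,fx=3,fy=3))
a=np.radians(105.5);ex=np.array([np.cos(a),np.sin(a),0])
q=o["tool_rot"];print("-x of holder in tool axes",R.from_quat([q[1],q[2],q[3],q[0]]).inv().apply(-ex))
E
```

```text
t: 3.4
eef_pos: [0.5653, 0.0697, 0.0723]
tool_rot: [-0.001, 0.729, 0.684, -0.001]
contact_force: [0.3, 0.2, -0.1]
gripper_width: 0.587
t: 3.9
eef_pos: [0.5668, 0.0701, 0.0745]
tool_rot: [0.0, 0.729, 0.684, 0.0]
contact_force: [0.1, -0.3, -0.6]
gripper_width: 0.055
t: 4.1
eef_pos: [0.5666, 0.0701, 0.0743]
tool_rot: [0.0, 0.729, 0.684, 0.0]
contact_force: [-0.7, 0.5, -0.3]
gripper_width: 0.053
[0.56660646 0.07008876 0.07427477] [-0.69180293  0.46673674 -0.30354747] [ 0.00570473 -0.06980106 -0.04750139] 0.05252631839973594
-x of holder in tool axes [-9.44744870e-01  3.27806539e-01  4.97188320e-05]
```

View pics/s2.png

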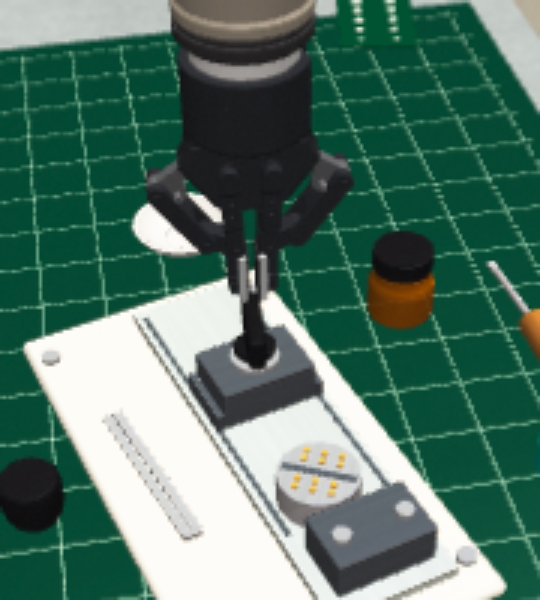

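The fingers shut to about 4.5 mm, so they missed the 13 mm bar. I'll project the TCP and the bar into both views to find the offset.

```bash
cat >> h.py <<'E'
def proj(c,P):
    q=c["orientation"]; v=R.from_quat([q[1],q[2],q[3],q[0]]).inv().apply(np.array(P)-c["position"])
    a,b=v[0]/-v[2],-v[1]/-v[2]; f=1+c["k1"]*(a*a+b*b); K=c["intrinsics"]
    return np.round([K[0,0]*a*f+K[0,2],K[1,1]*b*f+K[1,2]],1)
E
python3 - <<'E'
from station import status,eyes
from h import *
s=eyes.read_camera("side");o=status.get_obs()
im=cv2.resize(s["image"][110:210,260:380],None,fx=6,fy=6,interpolation=cv2.INTER_CUBIC)[:,:,::-1].copy()
cv2.imwrite("pics/s3.png",im)
Z=lambda P:(proj(s,P)-[260,110])*6
print("tcp zoomed",Z(o["eef_pos"]))
b=np.array([.5663,.0705,0]);d=np.array([np.cos(np.radians(87)),np.sin(np.radians(87)),0])*.027
for k in(-1,0,1):
  for z in(.068,.094):print(k,z,Z(b+k*d+[0,0,z]))
print("collar",Z(b+[0,0,.07]))
for P in([.6083,.0554,.056],[.5412,.0368,.056]):print("jaw face corner",Z(P))
E
```

```text
tcp zoomed [323.4 373.2]
-1 0.068 [331.8 439.2]
-1 0.094 [330. 381.]
0 0.068 [322.8 386.4]
0 0.094 [320.4 328.2]
1 0.068 [313.8 335.4]
1 0.094 [311.4 277.2]
collar [322.8 381.6]
jaw face corner [451.8 425.4]
jaw face corner [266.4 488.4]
```

View pics/s3.png

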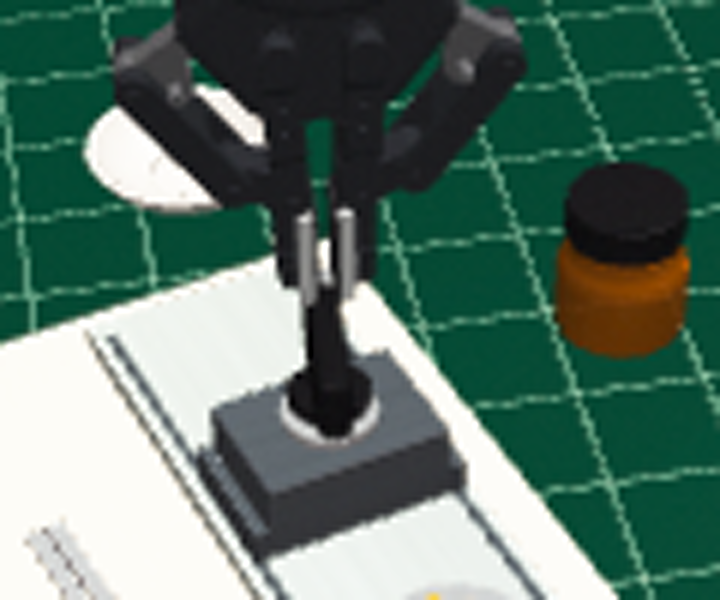

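The camera shows the fingertips about 12 px above where the reported TCP should be, at zoomed row 300 against 373. The fingers are therefore either about 33 mm too high or about 38 mm beyond the bar. I'll open and go down a little, to tell which from what hides what.

```bash
python3 -m jog '0 0 0 0 0 0 0.04; 0 0 0 0 0 0 0.05; 0 0 0.005 0 0 0 0.05; 0 0 0.01 0 0 0 0.05; 0 0 0.012 0 0 0 0.05'
python3 - <<'E'
from station import status,eyes
from h import *
s=eyes.read_camera("side");o=status.get_obs()
im=cv2.resize(s["image"][110:210,260:380],None,fx=6,fy=6,interpolation=cv2.INTER_CUBIC)[:,:,::-1].copy()
cv2.imwrite("pics/s4.png",im)
t=eyes.read_camera("top")["image"];cv2.imwrite("pics/t4.png",t[:,:,::-1])
E
```

```text
t: 4.7
eef_pos: [0.566, 0.0699, 0.0613]
tool_rot: [-0.0, 0.729, 0.684, -0.001]
contact_force: [0.1, -0.1, 0.4]
gripper_width: 0.586
```

View pics/s4.png

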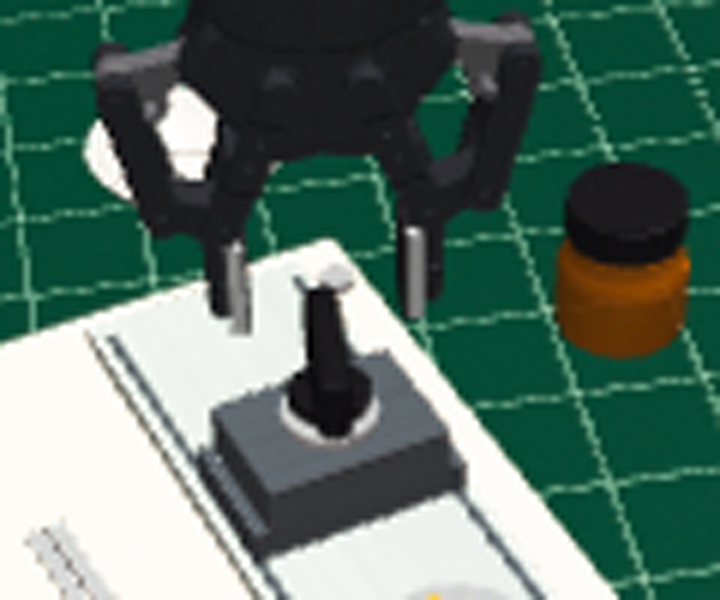

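View pics/t4.png

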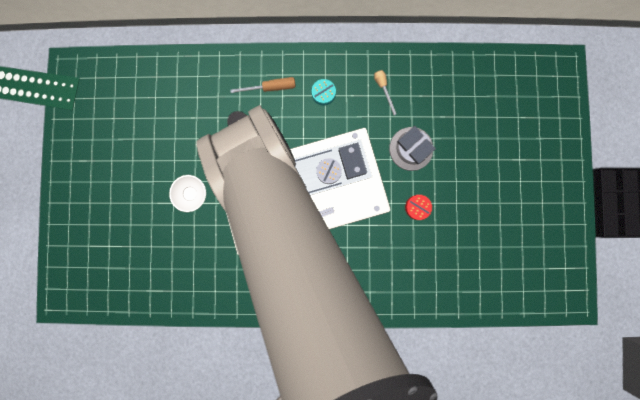

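The tips are now at zoomed (238,330) and (412,315), still above where they should be, and nothing has touched. The apparent gap (about 27 px for 50 mm) suggests the fingers are too high. A slightly lower grip will test it.

```bash
python3 -m jog '0 0 0.004 0 0 0 0.05; 0 0 0.008 0 0 0 0.03; 0 0 0.008 0 0 0 0.005; 0 0 0.008 0 0 0 0.005; 0 0 0.008 0 0 0 0.005' 20
python3 -m jog '0 0 0 0 0 0 0.005; 0 0 0 0 0 0 0.005'
python3 - <<'E'
from station import status,eyes
from h import *
s=eyes.read_camera("side")
im=cv2.resize(s["image"][110:210,260:380],None,fx=6,fy=6,interpolation=cv2.INTER_CUBIC)[:,:,::-1].copy()
cv2.imwrite("pics/s5.png",im)
E
```

```text
t: 5.3
eef_pos: [0.5667, 0.07, 0.0541]
tool_rot: [0.0, 0.729, 0.684, 0.0]
contact_force: [0.9, -0.0, -2.9]
gripper_width: 0.126
t: 5.5
eef_pos: [0.5667, 0.07, 0.0541]
tool_rot: [0.0, 0.729, 0.684, 0.0]
contact_force: [2.0, 0.7, -4.4]
gripper_width: 0.132
```

View pics/s5.png

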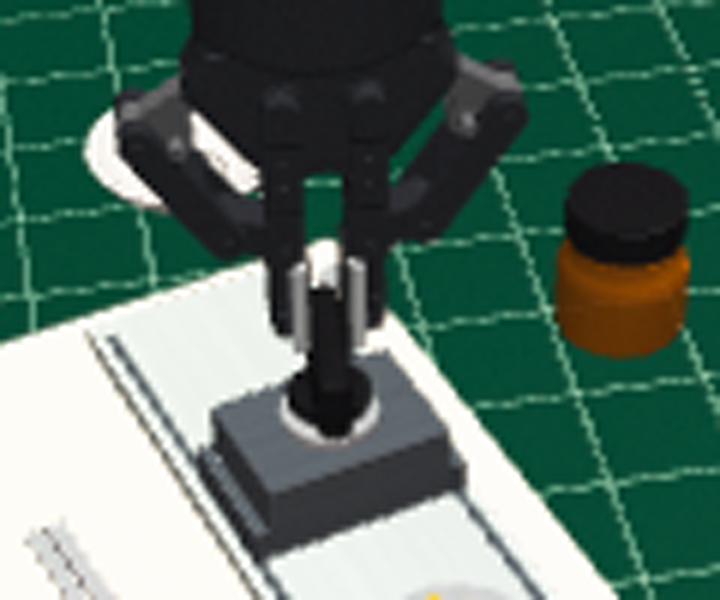

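The grip closed on something at 11 mm and the pads now straddle the bar at zoomed (300–360, 350). So the true tips are about 30 mm higher than reported. I'll open, go down 10 mm, and take a fuller grip.

```bash
python3 -m jog '0 0 0 0 0 0 0.03; 0 0 0.005 0 0 0 0.03; 0 0 0.01 0 0 0 0.03; 0 0 0.01 0 0 0 0.005; 0 0 0.01 0 0 0 0.005' 50
python3 -m jog '0 0 0 0 0 0 0.005; 0 0 0 0 0 0 0.005; 0 0 0 0 0 0 0.005'
python3 - <<'E'
from station import status,eyes
from h import *
o=status.get_obs();print(o["torque"])
s=eyes.read_camera("side")
im=cv2.resize(s["image"][110:210,260:380],None,fx=6,fy=6,interpolation=cv2.INTER_CUBIC)[:,:,::-1].copy()
cv2.imwrite("pics/s6.png",im)
E
```

```text
t: 6.05
eef_pos: [0.5665, 0.0701, 0.0438]
tool_rot: [-0.0, 0.729, 0.684, -0.0]
contact_force: [2.8, 1.0, -4.9]
gripper_width: 0.131
t: 6.35
eef_pos: [0.5665, 0.0701, 0.0438]
tool_rot: [-0.0, 0.729, 0.684, 0.0]
contact_force: [2.9, 1.7, -9.4]
gripper_width: 0.132
[ 0.26302418 -0.60591143 -0.12896717]
```

View pics/s6.png

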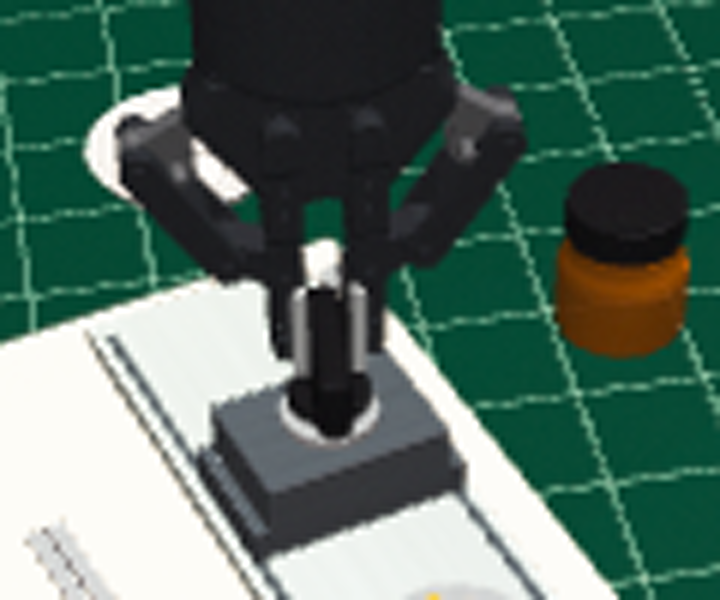

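The pads, at zoomed rows 285–375, now grip the bar firmly (11 mm opening, about the bar's thickness). I'll slide the jaw along the bed.

```bash
python3 -m jog '-0.0057 0.002 0 0 0 0 0.005; -0.0113 0.0039 0 0 0 0 0.005; -0.017 0.0059 0 0 0 0 0.005; -0.0227 0.0079 0 0 0 0 0.005; -0.0283 0.0098 0 0 0 0 0.005'
python3 -m jog '-0.0028 0.001 0 0 0 0 0.005; -0.0057 0.002 0 0 0 0 0.005; -0.0085 0.0030 0 0 0 0 0.005; -0.0113 0.0039 0 0 0 0 0.005; -0.0113 0.0039 0 0 0 0 0.005'
python3 - <<'E'
from station import status,eyes
from h import *
o=status.get_obs();print(o["torque"])
s=eyes.read_camera("side")
im=cv2.resize(s["image"][110:260,260:400],None,fx=4,fy=4,interpolation=cv2.INTER_CUBIC)[:,:,::-1].copy()
cv2.imwrite("pics/s7.png",im)
E
```

```text
t: 6.9
eef_pos: [0.5746, 0.042, 0.0438]
tool_rot: [-0.001, 0.729, 0.685, 0.001]
contact_force: [4.0, 4.0, -11.6]
gripper_width: 0.132
t: 7.4
eef_pos: [0.5782, 0.0298, 0.0439]
tool_rot: [-0.0, 0.729, 0.684, 0.001]
contact_force: [5.1, 3.4, -11.4]
gripper_width: 0.132
[ 0.48803625 -1.01195853 -0.04083988]
```

View pics/s7.png

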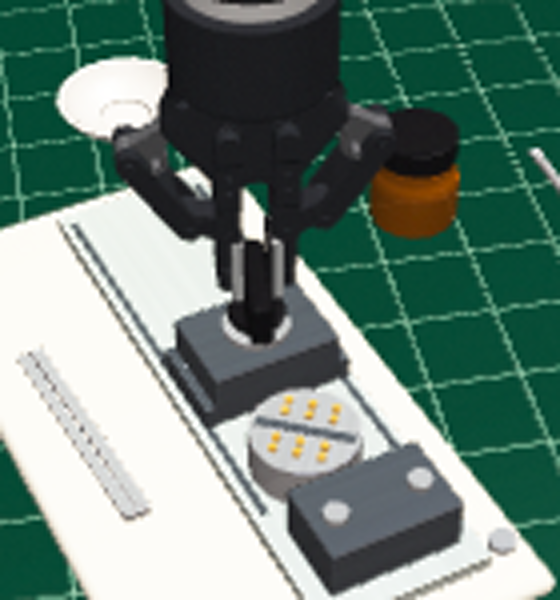

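The jaw slid with the grip. The plate's left edge is nearly at the jaw, and it is about 14 mm from closed. Continuing in small steps while watching the force.

```bash
python3 -m jog '-0.0019 0.0007 0 0 0 0 0.005; -0.0038 0.0014 0 0 0 0 0.005; -0.0057 0.0022 0 0 0 0 0.005; -0.0075 0.0029 0 0 0 0 0.005; -0.0094 0.0036 0 0 0 0 0.005'
python3 -m jog '-0.0009 0.0003 0 0 0 0 0.005; -0.0019 0.0007 0 0 0 0 0.005; -0.0019 0.0007 0 0 0 0 0.005'
python3 -m jog '-0.0009 0.0003 0 0 0 0 0.005; -0.0019 0.0007 0 0 0 0 0.005; -0.0019 0.0007 0 0 0 0 0.005'
```

```text
t: 7.95
eef_pos: [0.5808, 0.0209, 0.0439]
tool_rot: [-0.001, 0.729, 0.685, 0.001]
contact_force: [4.5, 4.0, -11.4]
gripper_width: 0.136
t: 8.25
eef_pos: [0.5814, 0.0187, 0.0439]
tool_rot: [-0.0, 0.729, 0.684, 0.0]
contact_force: [4.1, 3.3, -11.5]
gripper_width: 0.13
t: 8.55
eef_pos: [0.5817, 0.0177, 0.0439]
tool_rot: [-0.001, 0.729, 0.685, 0.001]
contact_force: [2.8, 4.7, -10.5]
gripper_width: 0.132
```

```bash
python3 -m jog '-0.0009 0.0003 0 0 0 0 0.005; -0.0019 0.0007 0 0 0 0 0.005; -0.0019 0.0007 0 0 0 0 0.005'
python3 -m jog '-0.0009 0.0003 0 0 0 0 0.005; -0.0019 0.0007 0 0 0 0 0.005; -0.0019 0.0007 0 0 0 0 0.005'
python3 - <<'E'
from station import status,eyes
from h import *
s=eyes.read_camera("side");t=eyes.read_camera("top")["image"]
im=cv2.resize(s["image"][140:260,280:400],None,fx=5,fy=5,interpolation=cv2.INTER_CUBIC)[:,:,::-1].copy()
cv2.imwrite("pics/s8.png",im)
E
```

```text
t: 8.85
eef_pos: [0.5823, 0.0158, 0.0438]
tool_rot: [-0.001, 0.729, 0.685, 0.001]
contact_force: [3.3, 5.3, -10.3]
gripper_width: 0.133
t: 9.15
eef_pos: [0.5828, 0.0138, 0.0439]
tool_rot: [-0.001, 0.729, 0.685, 0.001]
contact_force: [3.2, 4.7, -9.8]
gripper_width: 0.133
```

View pics/s8.png

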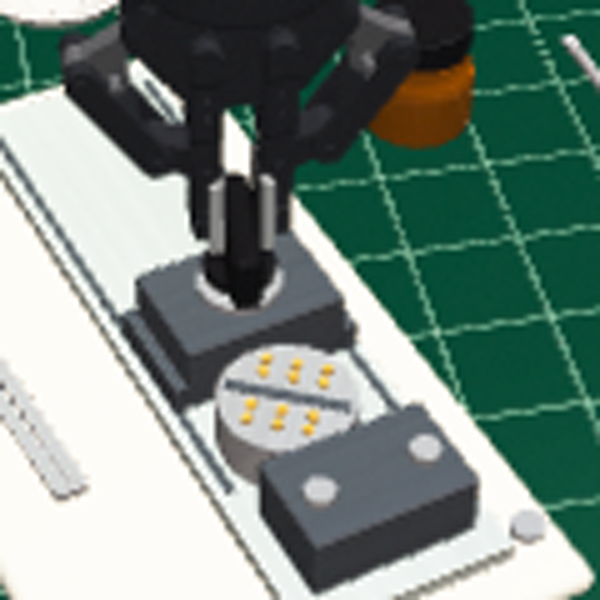

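```bash
for i in 1 2; do :; done; python3 -m jog '-0.0009 0.0003 0 0 0 0 0.005; -0.0019 0.0007 0 0 0 0 0.005; -0.0028 0.001 0 0 0 0 0.005; -0.0028 0.001 0 0 0 0 0.005'
python3 - <<'E'
from station import status,eyes
from h import *
t=eyes.read_camera("top")
im=cv2.resize(t["image"][130:230,270:400],None,fx=5,fy=5,interpolation=cv2.INTER_CUBIC)[:,:,::-1].copy()
cv2.imwrite("pics/t9.png",im)
E
```

```text
t: 9.65
eef_pos: [0.583, 0.0133, 0.0438]
tool_rot: [-0.002, 0.728, 0.685, 0.001]
contact_force: [1.4, 9.0, -9.9]
gripper_width: 0.132
```

View pics/t9.png

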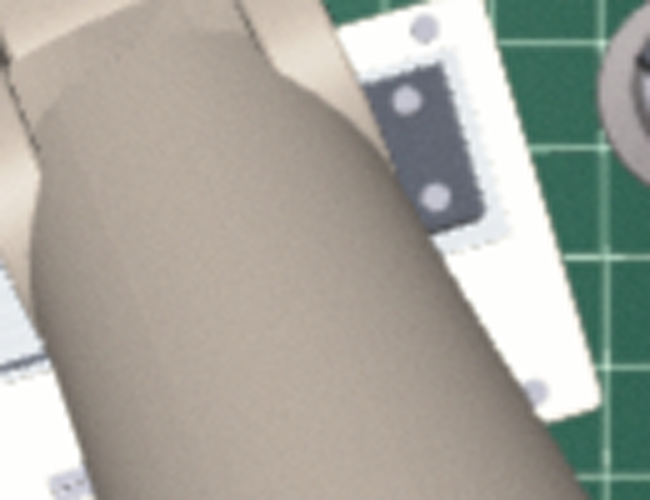

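Motion stalled: 0.5 mm gained for 3 mm commanded, with force up to 9 N. I'll push a little more to confirm it is a hard stop.

```bash
python3 -m jog '-0.0009 0.0003 0 0 0 0 0.005; -0.0019 0.0007 0 0 0 0 0.005; -0.0028 0.001 0 0 0 0 0.005; -0.0028 0.001 0 0 0 0 0.005; -0.0028 0.001 0 0 0 0 0.005'
python3 - <<'E'
from station import status,eyes
from h import *
s=eyes.read_camera("side")
im=cv2.resize(s["image"][140:260,280:400],None,fx=5,fy=5,interpolation=cv2.INTER_CUBIC)[:,:,::-1].copy()
cv2.imwrite("pics/s9.png",im)
E
```

```text
t: 10.2
eef_pos: [0.583, 0.0132, 0.0438]
tool_rot: [-0.003, 0.728, 0.686, 0.002]
contact_force: [-0.1, 14.3, -8.5]
gripper_width: 0.132
```

View pics/s9.png

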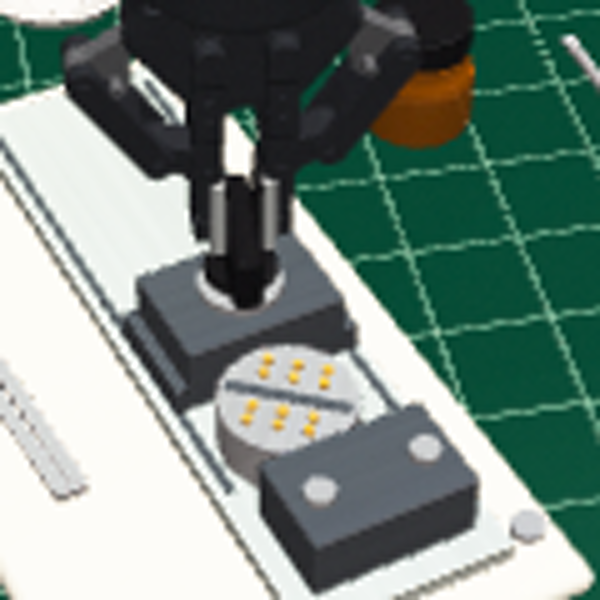

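It is a hard stop at 14 N, and the picture shows the plate (centre at zoomed (287,400)) between both jaws. Now I'll turn the knob clockwise (+z of the tool).

```bash
python3 -m jog '0 0 0 0 0 4 0.005; 0 0 0 0 0 8 0.005; 0 0 0 0 0 12 0.005; 0 0 0 0 0 16 0.005; 0 0 0 0 0 20 0.005'
python3 -m jog '0 0 0 0 0 4 0.005; 0 0 0 0 0 8 0.005; 0 0 0 0 0 12 0.005; 0 0 0 0 0 16 0.005; 0 0 0 0 0 20 0.005'
python3 - <<'E'
from station import status
o=status.get_obs();print(o["q"],o["torque"])
import numpy as np
q=o["tool_rot"];print("tool x angle",np.degrees(2*np.arctan2(q[2],q[1])))
E
```

```text
t: 10.75
eef_pos: [0.5828, 0.0133, 0.0438]
tool_rot: [-0.004, 0.836, 0.548, 0.001]
contact_force: [-1.9, 14.1, -7.5]
gripper_width: 0.136
t: 11.25
eef_pos: [0.5825, 0.0134, 0.0438]
tool_rot: [-0.004, 0.919, 0.395, -0.0]
contact_force: [-2.4, 14.5, -6.1]
gripper_width: 0.132
[ 0.11381822  0.52720025 -0.31154719  1.8807001   0.21343761  0.76862422
 -1.07148622] [3.24474067 0.62640454 0.13221962]
tool x angle 46.51493530956942
```

```bash
python3 -m jog '0 0 0 0 0 4 0.005; 0 0 0 0 0 8 0.005; 0 0 0 0 0 12 0.005; 0 0 0 0 0 16 0.005; 0 0 0 0 0 20 0.005'
python3 -m jog '0 0 0 0 0 3 0.005; 0 0 0 0 0 6 0.005; 0 0 0 0 0 6 0.005; 0 0 0 0 0 6 0.005'
python3 - <<'E'
from station import status,eyes
from h import *
o=status.get_obs();print(o["q"],o["torque"])
q=o["tool_rot"];print("tool x angle",np.degrees(2*np.arctan2(q[2],q[1])))
s=eyes.read_camera("side")
cv2.imwrite("pics/s10.png",cv2.resize(s["image"][140:260,280:400],None,fx=5,fy=5,interpolation=cv2.INTER_CUBIC)[:,:,::-1])
E
```

```text
t: 11.75
eef_pos: [0.5824, 0.0137, 0.0438]
tool_rot: [-0.004, 0.973, 0.229, -0.001]
contact_force: [-4.0, 14.6, -4.7]
gripper_width: 0.137
t: 12.15
eef_pos: [0.5823, 0.0138, 0.0438]
tool_rot: [-0.004, 0.984, 0.179, -0.001]
contact_force: [-3.5, 14.8, -4.5]
gripper_width: 0.132
[ 0.02894984  0.51600574 -0.20124306  1.88671298  0.13368885  0.75498608
 -1.45476381] [ 3.40944868  0.75714937 -0.12416315]
tool x angle 20.661548233447977
```

View pics/s10.png

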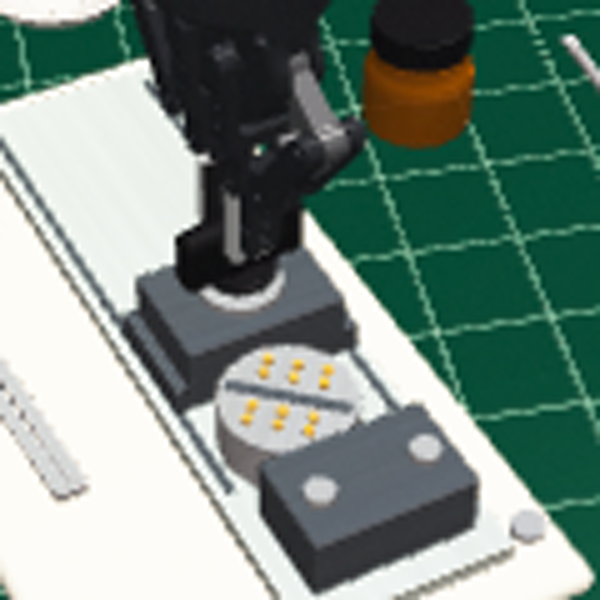

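The bar now lies across the bed and the tool angle puts the knob at about 1.48 rad. I'll ease the push, open and lift.

```bash
python3 -m jog '0 -0.003 0 0 0 0 0.005; 0.0005 -0.0055 0 0 0 0 0.005; 0.0005 -0.0055 0 0 0 0 0.02; 0.0005 -0.0055 0 0 0 0 0.035; 0.0005 -0.0055 0 0 0 0 0.04'
python3 -m jog '0 0 0 0 0 0 0.04; 0 0 -0.01 0 0 0 0.04; 0 0 -0.03 0 0 0 0.04; 0 0 -0.06 0 0 0 0.04; 0 0 -0.1 0 0 0 0.04'
python3 -m jog '0.03 0.03 0 0 0 0 0.04; 0 0.08 0 0 0 0 0.04; 0 0.12 0 0 0 0 0.04; 0 0.16 0 0 0 0 0.04; 0 0.2 0 0 0 0 0.04'
python3 -m jog '0 0.04 0 0 0 0 0.04; 0 0.08 0 0 0 0 0.04; 0 0.12 0 0 0 0 0.04; 0 0.12 0 0 0 0 0.04'
python3 - <<'E'
from station import eyes
from h import *
s=eyes.read_camera("side");t=eyes.read_camera("top")
cv2.imwrite("pics/sF.png",s["image"][:,:,::-1])
cv2.imwrite("pics/tF.png",cv2.resize(t["image"][100:270,200:400],None,fx=3.5,fy=3.5,interpolation=cv2.INTER_CUBIC)[:,:,::-1])
E
```

```text
t: 12.7
eef_pos: [0.5839, 0.0109, 0.045]
tool_rot: [0.0, 0.984, 0.176, 0.001]
contact_force: [0.9, 0.6, 0.5]
gripper_width: 0.471
t: 13.2
eef_pos: [0.5821, 0.0117, 0.1447]
tool_rot: [-0.0, 0.984, 0.177, -0.001]
contact_force: [0.7, -0.1, 0.7]
gripper_width: 0.469
t: 13.7
eef_pos: [0.6532, -0.1777, 0.1454]
tool_rot: [0.0, 0.984, 0.176, 0.0]
contact_force: [0.1, -0.1, 0.1]
gripper_width: 0.464
t: 14.1
eef_pos: [0.6939, -0.2967, 0.1445]
tool_rot: [0.002, 0.985, 0.173, -0.0]
contact_force: [0.1, -0.9, -0.7]
gripper_width: 0.468
```

View pics/sF.png

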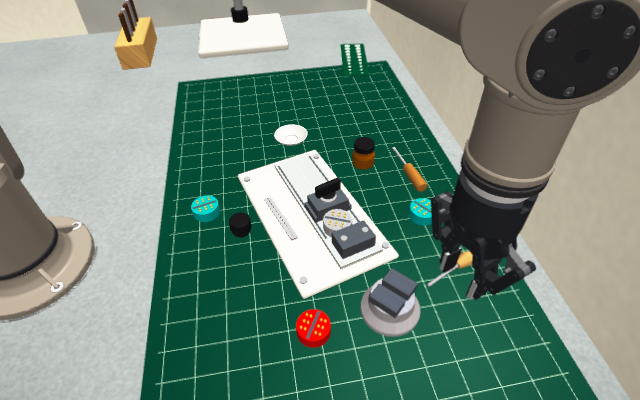

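View pics/tF.png

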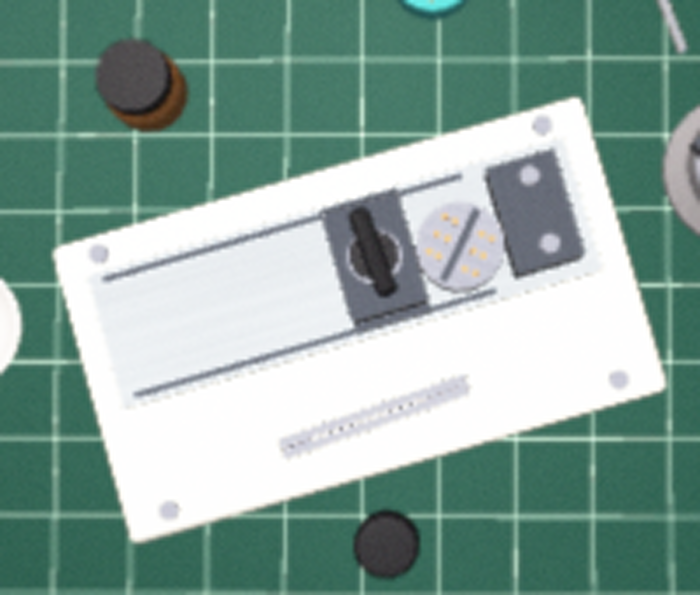

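```bash
python3 - <<'E'
from station import eyes
from h import *
c=eyes.read_camera("top")
z=lambda x,y:(200+(x+.5)/3.5-.5,100+(y+.5)/3.5-.5)
jf=np.mean([onz(c,z(*q),.056) for q in((398,189),(429,304))],0)
ff=np.mean([onz(c,z(*q),.052) for q in((486,169),(517,277))],0)
a=np.radians(105.6);ex=np.array([np.cos(a),np.sin(a),0]);ey=np.array([-np.sin(a),np.cos(a),0])
p=onz(c,z(462,246),.046)
print("gap",(jf-ff)@ex,"plate from fixed face",(p-ff)@ex,(p-ff)@ey)
d=onz(c,z(358,212),.094)-onz(c,z(385,292),.094)
print("knob rad",np.radians(105.6)-np.arctan2(d[1],d[0]))
E
```

```text
gap 0.056421191952812685 plate from fixed face 0.027141171893869675 0.006627718492712997
knob rad 1.5180264286748266
```

```bash
python3 -c "
from station import workorder; print(workorder.hand_in())"
```

```text
the job is handed in; nothing more can be done
None
```

I slid the movable jaw closed on the setting plate, turned the clamp knob tight, let go, moved the arm clear and handed the job in at about 14 s. No verdict was reported.

I gripped the knob bar and slid the jaw about 59 mm, until it stopped hard on the plate with the push at 14 N. Then I turned the knob clockwise with the same grip, eased off the push, opened the fingers and lifted away.

**Last checks, from the final top picture:**

| Check | Measured | Expected |
|---|---|---|
| Gap between the jaws | 56.4 mm | 56 mm (plate diameter) |
| Plate centre from the fixed jaw face | 27.1 mm | 28 mm |
| Plate off the middle line | about 7 mm | 20 mm or less |
| Knob angle | 1.52 rad (1.48 rad from the tool angle) | above 1.2 rad |

- **Bystanders:** the tweezers, jar and loupe look unmoved in the pictures. I did not measure their positions.
- **Jaw lock:** I did not pull on the jaw afterwards to test that it is locked.
- **Arm:** it was clear of everything, with the force reading near zero.

**Disagreement found:** the fingertips looked about 30 mm higher in the side camera than the reported TCP height. My first grip closed on air because of this. I corrected it from the pictures and did not find the cause.

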